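# Jack up the front of the bench power supply and hold it

### The arm

A 6-joint arm with a two-finger parallel gripper is mounted at the origin on the work surface. World frame = base frame: x ahead of the robot, y to its left, z up, the work surface at z = 0. Lengths are in m, angles in rad, forces in N, time in s.
With the tool pointing down it reaches from about 0.275 to 0.85 m from the base axis. Payload 19 kg.
Tool frame: the origin (TCP) lies between the finger pads; the fingertips stand nose_length ahead of it and the grasp point (between the pads) lies 5 mm behind it (nose_length is the distance from the TCP to the fingertips, in m); z points along the fingers, x is the direction in which the jaws open and shut, and the axes are right-handed (so a half turn about z gives the same grasp; the last joint's range is limited). The gripper opens to 85 mm and grips with 20 to 120 N. Pads are 22 mm wide; open, the fingers measure 114 mm over their backs; the gripper's body (76 mm by 85 mm) begins 54 mm behind the grasp point. The pads swing forward as they close: fully open they stand 13 mm farther back than shut.
Start: joints at [-1.401, 0.15, 1.437, -0, 1.554, -0.134], TCP at [0.172, -0.549, 0.245] pointing down, gripper open.
Joint ranges: [-2.8, 2.8], [-0.68, 2.1], [0.12, 2.68], [-1.39, 4.53], [0.16, 2.79], [-2.81, 2.81]. Speed limits (rad/s): [1.89, 1.89, 2.22, 3.01, 3.01, 3.01].

### API

Orientations are given as a unit quaternion [x, y, z, w].
In Python, from station import observe, camera, hand_in, nose_length gives the robot as it stands.
- The arm moves only by the tool jog_arm, never from a script. Its argument "moves" is text: rows parted by semicolons, each of 5 numbers parted by spaces: the opening, from 0 (shut) to 1 (fully open), then the shift along the tool's x, y, z in mm, then the turn about the tool's z in rad. In form: jaw dx dy dz yaw; .... A call has 1 to 8 rows; each row shifts and turns the commanded pose from where the row before left it, along the tool's axes as they then stand; what a row does not reach is not made up. A row lasts 1/8 s, in which the tool goes at most 62.5 mm and 10.7 degrees, less where a joint would pass 70% of its speed; a pose out of reach is approached as far as the arm can. A call with a gripper value outside its range is refused whole. The fingers move at their own pace and stop on an object; "newtons" is the grip in N (left out, the last holds). Time passes only in rows, so rows that do not move let the fingers close. It gives the time, the measured TCP pose, the force and the opening at its end, in the units of the state.
- observe(): the state, without advancing time (a new reading comes with each control period).
- camera(name): name is "scene" or "side" or "wrist"; returns a dict with "pixels" (480x640x3 uint8, red, green, blue), "range_z" (480x640 float32, m along the optical axis (not along the pixel's ray), 0 where there is no reading), "K" (3x3 intrinsics, pixels), "eye" and "orientation" of the camera in the world; the wrist camera has in their place "T_tool_cam" (4x4, takes a point from camera to tool coordinates, whose origin is the TCP and whose axes are the tool frame's). Camera axes: x right, y down, z forward; pixel columns grow to the right and rows downward; lengths in m; the calibration is good to about 2 mm. A picture is of the moment at which its call begins: read the wrist's pose just before it.
- hand_in(): hands the job in, once; it reports no verdict.
The state is a dict: "clock": time; "joint_positions": joint angles; "joint_vel": joint speeds; "effort": joint torques, N m; "ee_pos": TCP position; "tcp_rot": TCP orientation; "contact_force": force on the tool from outside, world axes, zero at the start; "moment": the same for the moment, N m; "width": finger opening in m.
Only numpy, scipy, OpenCV 4.12 (cv2) and the standard library are available. Lean on these libraries where they do the work, as an engineer would, in place of code of your own. Each camera call takes 0.05 s, during which the arm holds its last target.

### The job

Bring the small lever jack to the bench power supply and stand it flat on the desk with its round saddle centred under the supply's lift point, the round-nosed tongue with the bolt head on top (not the square bracket beside it). Then pump the handle: push it fully down once as a trial lift, let it come right back up so that the supply stands on its feet again, then push it fully down a second time and finish while holding the handle down, with the supply's front raised on the saddle. Touch only the jack: do not lift or shove the supply yourself, and leave the breadboard, jar and screwdriver where they are.

Things in the scene. Friction and masses are not known exactly. Their poses are not given: they have to be found in the camera images.
- supply: Bench power supply: grey box 210 deep (x) x 200 wide (y) mm on 12 mm feet, top 72 mm above the desk, 1.8 to 2.9 kg, loose. Origin: underside centre, desk level. Its -x is the black front towards the robot, +y its left. Two steel tabs stick out in front, 50 mm up: lift tongue (round nose, bolt on top, y +40, 32 wide, 52 out) and plain square cable bracket (y -55, 32 wide, 28 out).
- lift_point (a point): The lift point: on the flat underside of the round-nosed tongue, straight below its bolt head, 36 mm out from the supply's front and 16 mm inside the tongue's tip; 52 mm above the desk at rest, about 72 mm fully jacked. The tongue is 6 mm thick, the bolt head 5 mm more. Axes as the supply's.
- jack_grip (a point): Loose lever jack, about 0.8 kg: grasp point in its upright aluminium housing, 32 (x) x 30 (y) mm, top 105 mm above the desk; this point is 80 mm above the jack's underside. Both +-y faces are free: fingers close along y. Jack axes: +x to saddle, -x to handle, z up. Steel base plate 60 wide, 8 thick, reaching 82 mm ahead of this point and 128 mm behind.
- saddle_top (a point): Centre of the top of the jack's round saddle (28 mm across) on its toe arm, 67 mm ahead (+x) of jack_grip. 40 mm above the jack's underside with the handle up, 72 mm with it fully down (it rises straight up, 53 mm per rad of handle).
- handle_pad (a point): Centre of the top of the rubber pad (45 x 36 mm, 14 thick) at the handle's end, where it is pushed down. Handle up: 123 mm behind (-x of) jack_grip, 130 mm above the jack's underside; fully down: 127 mm behind, 66 mm above. The handle turns about a pin 24 mm behind jack_grip, 85 mm above the underside.
- jack_handle (a joint): Handle angle, rad: 0 is up (sloping up to the back by 0.35 rad), where spring and load return it when let go; grows as the pad is pushed down; stop at 0.6. Pushing takes 2 to 3 N at first and 8 to 14 N with the supply's weight on the saddle; roughly the last 0.37 rad lifts the supply.
- breadboard: Bystander: white breadboard 85 x 55 x 10 mm lying on the desk, origin at the centre of its underside; either it or the jack is on the robot's left, the other on the right.
- jar: Bystander: clear jar with black cap, 48 mm across, 60 mm high, origin at the centre of its underside.
- driver: Bystander: screwdriver 170 mm long lying on the desk, handle to its own -x.
Mind the look-alikes: they are no part of the job. What is shaped like the part that bears jack_grip but green or purple is not meant.

How it is judged:
By the outcome, as a careful person would: the job done as asked, in the order asked, and still so for the second after the job is handed in, while the arm keeps its last pose, push and grip.
It also fails if it takes over 58 s, if anything falls off the work surface, if the arm or the gripper's body presses on something with over 40 N, if the wrist force passes 120 N, or if a joint passes its speed limit or range.

## Working session

There is one attempt and no reset: what is moved stays moved. The work goes in short steps, Python scripts to look and compute and a tool call to move; the robot and the scene stay as the last step left them, time stands still between calls to the robot, and variables do not carry over. Pictures are saved under pics/ and viewed, and the job is handed in when it is done.

Besides the shell and the picture viewer there is one more tool, called after "Emit:" by a JSON object that holds its "method" and its "body", one argument or row to a line. jog_arm: Moves the arm, as the interface text tells. Its arguments: {"type":"object","properties":{"moves":{"type":"string"},"newtons":{"type":"number"}},"required":["moves"]}

```bash
ls; mkdir -p pics; cat > h.py <<'E'
import numpy as np,cv2
from station import observe,camera,hand_in,nose_length
from scipy.spatial.transform import Rotation as R
E
python3 - <<'E'
from h import *
print(observe(),nose_length)
for n in("scene","side"):
    c=camera(n);cv2.imwrite(f"pics/{n}0.png",c["pixels"][:,:,::-1]);np.savez(f"{n}0.npz",**c);print(n,c["K"].tolist(),c["eye"],c["orientation"])
E
```

```text
pics
{'clock': 0.0, 'joint_positions': array([-1.40096972e+00,  1.51027588e-01,  1.43801785e+00,  1.19260336e-05,
        1.55375845e+00, -1.34013593e-01]), 'joint_vel': array([-0.00098269,  0.00195593, -0.00132601,  0.00069743, -0.00020304,
        0.00076477]), 'effort': array([-9.84042854e-04, -7.13044024e+01, -5.70858729e+01, -1.25869392e-04,
        8.66922695e-03,  2.45086665e-05]), 'ee_pos': array([ 0.17197385, -0.5484609 ,  0.24465831]), 'tcp_rot': array([ 8.05973331e-01, -5.91951538e-01, -4.31694261e-04, -4.24789018e-04]), 'contact_force': array([-0.97128594, -0.60732974, -0.28728075]), 'moment': array([-0.00882011, -0.0130598 , -0.08220977]), 'width': 0.0851103344579848} 0.014
scene [[595.5129348172536, 0.0, 310.06089603968866], [0.0, 595.5129348172536, 241.02590091736087], [0.0, 0.0, 1.0]] [1.295197   0.49291942 0.8484318 ] [ 0.41189493  0.7980611  -0.39056112 -0.20224505]
side [[603.9097968275333, 0.0, 318.4016506220061], [0.0, 603.9097968275333, 242.44127902453758], [0.0, 0.0, 1.0]] [0.36450141 1.18348105 0.88929495] [-0.06568233  0.87237454 -0.48390243  0.02206642]
```

View pics/scene0.png

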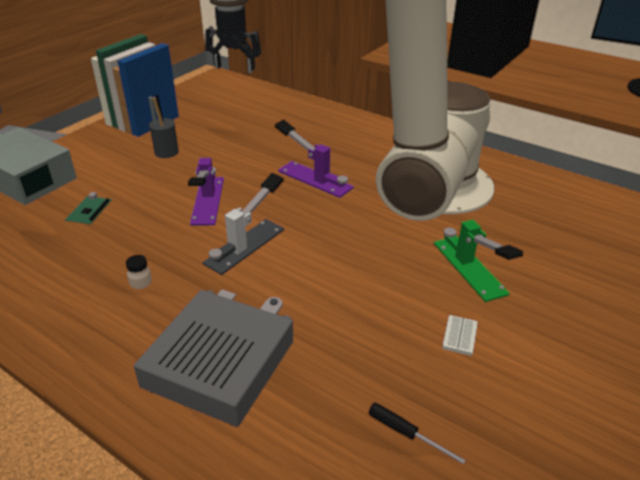

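View pics/side0.png

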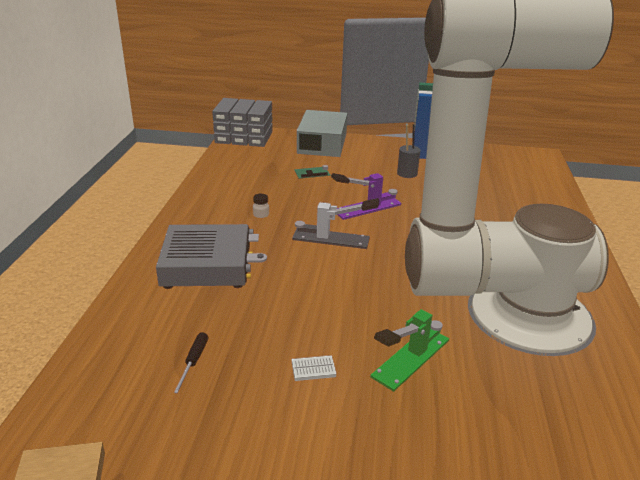

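The grey jack's housing is at about (236,228) in scene and (324,220) in side. The tongue's bolt is at about (273,302) in scene and (262,257) in side. I'll enlarge both areas.

```bash
python3 - <<'E'
from h import *
def crop(n,x0,y0,w,h,s):
    im=np.load(f"{n}0.npz")["pixels"][y0:y0+h,x0:x0+w,::-1]
    return cv2.resize(im,None,fx=s,fy=s,interpolation=cv2.INTER_CUBIC)
cv2.imwrite("pics/c1.png",crop("scene",130,170,170,150,4))
cv2.imwrite("pics/c2.png",crop("side",150,190,230,110,3.4))
for n in("scene","side"):
    c=np.load(f"{n}0.npz");K=c["K"];z=c["range_z"];v,u=np.mgrid[:480,:640]
    P=np.stack([(u-K[0,2])/K[0,0]*z,(v-K[1,2])/K[1,1]*z,z],-1)@R.from_quat(c["orientation"]).as_matrix().T+c["eye"]
    P[z==0]=np.nan
    np.save(f"{n}P.npy",P)
    for uv in ([(236,212),(273,302),(216,252),(273,182),(460,335)] if n=="scene" else [(324,206),(262,257),(300,224),(371,204),(313,368)]):
        print(n,uv,P[uv[1],uv[0]].round(4))
E
```

```text
scene (236, 212) [ 0.5189 -0.2555  0.101 ]
scene (273, 302) [ 0.664  -0.0406  0.0625]
scene (216, 252) [ 0.5942 -0.2533  0.0393]
scene (273, 182) [ 0.4098 -0.2374  0.1287]
scene (460, 335) [0.4858 0.2707 0.0094]
side (324, 206) [ 0.5261 -0.2505  0.103 ]
side (262, 257) [ 0.6522 -0.0375  0.0612]
side (300, 224) [ 0.5912 -0.2483  0.0409]
side (371, 204) [ 0.3991 -0.229   0.1331]
side (313, 368) [0.4782 0.275  0.0111]
```

View pics/c1.png

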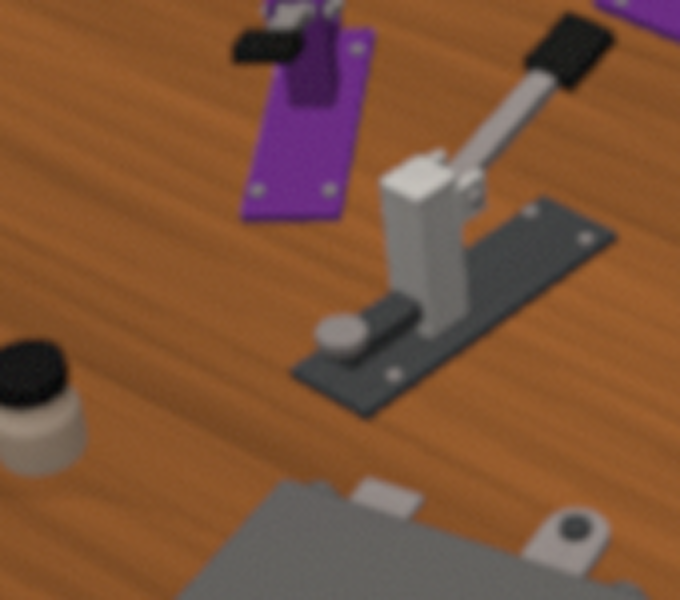

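View pics/c2.png

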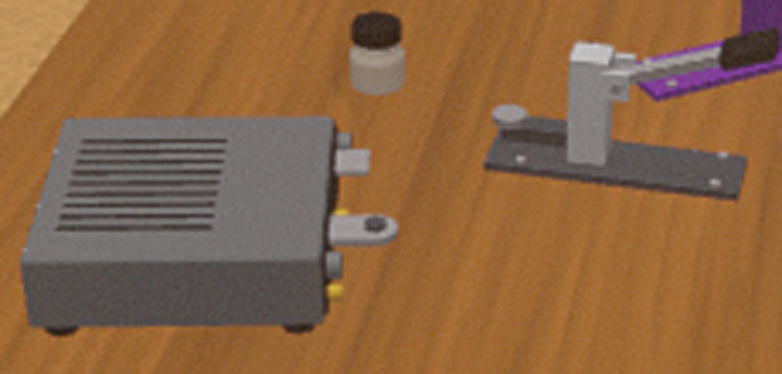

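```bash
python3 - <<'E'
from h import *
def ray(n,u,v,z):
    c=np.load(f"{n}0.npz");K=c["K"];d=R.from_quat(c["orientation"]).apply([(u-K[0,2])/K[0,0],(v-K[1,2])/K[1,1],1]);e=c["eye"];return (e+d*(z-e[2])/d[2])[:2].round(4)
S=lambda x,y,z:ray("scene",x/4+130,y/4+170,z)
D=lambda x,y,z:ray("side",x/3.4+150,y/3.4+190,z)
print("base scene",[S(*p,.008) for p in[(293,374),(368,416),(616,237),(548,198)]])
print("base side",[D(*p,.008) for p in[(487,168),(738,196),(746,157)]])
print("bolt",S(575,524,.063),D(376,223,.063))
print("saddle",S(341,330,.040),D(509,114,.040))
print("pad",S(572,45,.130))
print("house top scene",S(424,177,.105),"side",D(592,53,.105))
for n in("scene","side"):
    P=np.load(n+"P.npy");m=(abs(P[...,2]-.072)<.006)&(P[...,0]>.66)&(P[...,0]<1)&(abs(P[...,1]+.05)<.2)
    m=cv2.morphologyEx(m.astype(np.uint8),cv2.MORPH_OPEN,np.ones((5,5)))>0
    q=P[m][:,:2].astype(np.float32);r=cv2.minAreaRect(q);print(n,len(q),r,cv2.boxPoints(r))
    for nm,(lo,hi,x0,x1,y0,y1) in dict(house=(.095,.112,.49,.55,-.29,-.22),saddle=(.034,.046,.56,.63,-.29,-.22),jar=(.0,.1,.6,.75,-.45,-.28)).items():
        m=(P[...,2]>lo)&(P[...,2]<hi)&(P[...,0]>x0)&(P[...,0]<x1)&(P[...,1]>y0)&(P[...,1]<y1);q=P[m]
        if nm=="jar":q=q[q[:,2]>.02]
        print(nm,len(q),q.mean(0).round(4),q.min(0).round(3),q.max(0).round(3))
E
```

```text
base scene [array([ 0.6132, -0.2776]), array([ 0.6156, -0.2204]), array([ 0.4104, -0.2096]), array([ 0.4029, -0.2669])]
base side [array([ 0.6048, -0.2172]), array([ 0.3998, -0.2106]), array([ 0.3974, -0.2717])]
bolt [ 0.6615 -0.0407] [ 0.6564 -0.0405]
saddle [ 0.5971 -0.2528] [ 0.5927 -0.2522]
pad [ 0.4089 -0.2381]
house top scene [ 0.5295 -0.2459] side [ 0.5257 -0.2492]
scene 10224 ((0.8062141537666321, -0.05409301817417145), (0.2120576649904251, 0.20087946951389313), 10.926546096801758) [[ 0.6830691   0.02442804]
 [ 0.72114587 -0.17280969]
 [ 0.9293592  -0.13261408]
 [ 0.89128244  0.06462365]]
house 176 [ 0.5297 -0.2476  0.1013] [ 0.49  -0.27   0.095] [ 0.547 -0.229  0.108]
saddle 94 [ 0.5961 -0.2526  0.0377] [ 0.566 -0.27   0.034] [ 0.612 -0.239  0.042]
jar 513 [ 0.7333 -0.343   0.0464] [ 0.707 -0.373  0.02 ] [ 0.75  -0.327  0.062]
side 3627 ((0.8041770458221436, -0.05450242757797241), (0.21181152760982513, 0.21268020570278168), 12.061623573303223) [[ 0.6783881   0.0273596 ]
 [ 0.72283053 -0.18062535]
 [ 0.929966   -0.13636446]
 [ 0.88552356  0.07162049]]
house 127 [ 0.5207 -0.2461  0.1019] [ 0.492 -0.268  0.095] [ 0.544 -0.225  0.108]
saddle 67 [ 0.5897 -0.2518  0.0388] [ 0.563 -0.27   0.034] [ 0.607 -0.238  0.046]
jar 268 [ 0.7236 -0.3408  0.045 ] [ 0.702 -0.374  0.02 ] [ 0.748 -0.32   0.067]
```

The two cameras differ by about 4 mm in absolute x. They agree within 1 mm on the bolt-to-saddle offset, (64, 212) mm. Supply yaw is about 0.19 and jack yaw about -0.05. Next I'll move above the jack and look with the wrist camera.

Emit:
{"method": "jog_arm", "body": {
  "moves": "1 -20 -46 0 0.04; 1 -20 -46 0 0.04; 1 -20 -46 0 0.04; 1 -20 -46 0 0.04; 1 -20 -46 0 0.04; 1 -20 -46 0 0.04; 1 -20 -46 0 0.04; 1 -20 -46 0 0.04"
}}

```text
clock: 1.1
ee_pos: [0.5088, -0.3306, 0.2451]
tcp_rot: [-0.701, 0.713, 0.0, -0.0]
contact_force: [0.2, 0.1, -0.4]
width: 0.0852
```

```bash
cat >> h.py <<'E'
def go(x,y,z,jyaw):
    "print tool-frame shift+yaw (before turning) to put TCP there with tool y = -jack x"
    s=observe();r=R.from_quat(s["tcp_rot"]).as_matrix();a=np.arctan2(r[1,0],r[0,0])
    d=r.T@(np.array([x,y,z])-s["ee_pos"])*1000
    t=-((jyaw-np.pi/2)-a);t=(t+np.pi)%(2*np.pi)-np.pi
    # shift if turn done first
    c,sn=np.cos(t),np.sin(t);d2=np.array([[c,sn,0],[-sn,c,0],[0,0,1]])@d
    print("pos",s["ee_pos"].round(4),"tilt z",r[:,2].round(4),"jyaw",round(a+np.pi/2,4),"t",s["clock"],"F",s["contact_force"].round(1),"w",round(s["width"],4))
    print("shift now",d.round(1),"turn",round(t,3),"shift if turned first",d2.round(1))
E
python3 - <<'E'
from h import *
go(.527,-.249,.20,-.047)
E
```

```text
pos [ 0.5088 -0.3306  0.2451] tilt z [-3.e-04  2.e-04 -1.e+00] jyaw -0.0174 t 1.1 F [ 0.2  0.1 -0.4] w 0.0852
shift now [-81.9 -16.7  45.1] turn 0.03 shift if turned first [-82.4 -14.3  45.1]
```

Emit:
{"method": "jog_arm", "body": {
  "moves": "1 0 0 0 0.03; 1 -41 -7 5 0; 1 -41 -7 5 0; 1 0 0 0 0; 1 0 0 0 0"
}}

```text
clock: 1.72
ee_pos: [0.5249, -0.251, 0.2353]
tcp_rot: [-0.691, 0.723, -0.0, -0.0]
contact_force: [-0.3, -0.6, 0.8]
width: 0.0858
```

```bash
python3 - <<'E'
from h import *
go(.527,-.249,.20,-.047)
s=observe();c=camera("wrist");cv2.imwrite("pics/w1.png",c["pixels"][:,:,::-1]);np.savez("w1.npz",p=s["ee_pos"],q=s["tcp_rot"],**c);print(c["T_tool_cam"],c["K"])
E
```

```text
pos [ 0.5249 -0.251   0.2353] tilt z [-2.e-04 -2.e-04 -1.e+00] jyaw -0.0464 t 1.725 F [-0.3 -0.6  0.8] w 0.0858
shift now [-2.1 -2.  35.3] turn 0.001 shift if turned first [-2.1 -2.  35.3]
[[ 9.99999813e-01 -1.77806029e-04 -5.84453242e-04 -1.27609940e-04]
 [ 3.44414215e-04  9.54258568e-01  2.98982385e-01 -7.66127708e-02]
 [ 5.04558643e-04 -2.98982531e-01  9.54258451e-01 -1.28973462e-01]
 [ 0.00000000e+00  0.00000000e+00  0.00000000e+00  1.00000000e+00]] [[335.85060991   0.         314.33600362]
 [  0.         335.85060991 237.75607023]
 [  0.           0.           1.        ]]
```

View pics/w1.png

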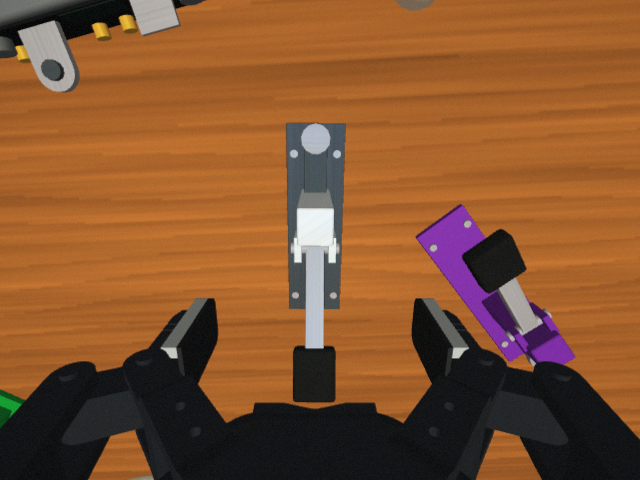

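The wrist view shows the jack nearly aligned: saddle (315,139), housing top centre (315,227), pad (314,374), bolt (52,70).

```bash
cat >> h.py <<'E'
def wray(f,u,v,z):
    c=np.load(f);K=c["K"];T=c["T_tool_cam"];Rt=R.from_quat(c["q"]).as_matrix()
    e=Rt@T[:3,3]+c["p"];d=Rt@T[:3,:3]@np.array([(u-K[0,2])/K[0,0],(v-K[1,2])/K[1,1],1]);return (e+d*(z-e[2])/d[2])[:2].round(4)
E
python3 - <<'E'
from h import *
im=cv2.imread("pics/w1.png");cv2.imwrite("pics/w1a.png",cv2.resize(im[110:410,240:400],None,fx=2,fy=2,interpolation=cv2.INTER_CUBIC))
cv2.imwrite("pics/w1b.png",cv2.resize(im[0:110,0:210],None,fx=3.8,fy=3.8,interpolation=cv2.INTER_CUBIC))
f="w1.npz"
print("bolt",wray(f,52,70,.063),"saddle",wray(f,315,139,.04),"house",wray(f,315,227,.105),"pad",wray(f,314,374,.13))
print("base",[wray(f,*p,.008) for p in[(286,124),(346,124),(340,308),(289,308)]])
E
```

```text
bolt [ 0.6599 -0.0435] saddle [ 0.5957 -0.2546] house [ 0.5293 -0.2515] pad [ 0.4087 -0.245 ]
base [array([ 0.6109, -0.2262]), array([ 0.6081, -0.2865]), array([ 0.401 , -0.2755]), array([ 0.4038, -0.2149])]
```

View pics/w1a.png

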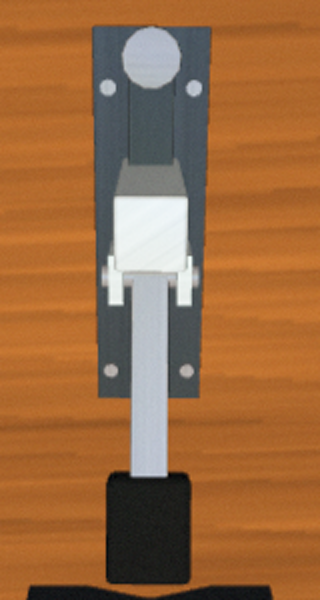

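View pics/w1b.png

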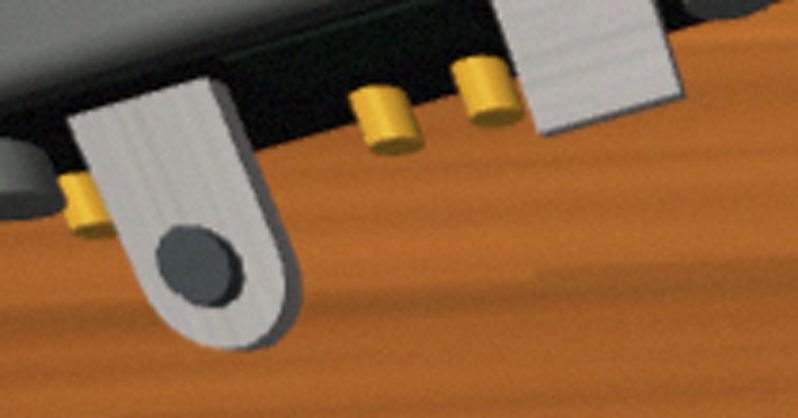

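```bash
python3 - <<'E'
from h import *
f="w1.npz";g=lambda x,y,z=.058:wray(f,x/3.8,y/3.8,z)
print("bolt",g(196,264,.063))
for a,b in[((542,133),(683,97)),((70,118),(210,78)),((72,118),(137,280)),((212,80),(285,265))]:
    d=g(*b)-g(*a);print(g(*a),g(*b),np.arctan2(d[1],d[0]).round(3))
go(.5285,-.2508,.075,-.051)
E
```

```text
bolt [ 0.6603 -0.0433]
[ 0.6826 -0.1199] [ 0.6878 -0.1508] -1.404
[ 0.69  -0.021] [ 0.6959 -0.0526] -1.386
[ 0.69   -0.0215] [ 0.6587 -0.026 ] -2.999
[ 0.6955 -0.0529] [ 0.6601 -0.059 ] -2.971
pos [ 0.5249 -0.2513  0.2353] tilt z [-1.e-04 -2.e-04 -1.e+00] jyaw -0.047 t 1.775 F [-0.9 -0.   0. ] w 0.0853
shift now [ -0.7  -3.6 160.3] turn 0.004 shift if turned first [ -0.7  -3.6 160.3]
```

Emit:
{"method": "jog_arm", "body": {
  "moves": "1 -1 -4 40 0; 1 0 0 40 0; 1 0 0 40 0; 1 0 0 30 0; 1 0 0 10 0; 1 0 0 0 0; 0 0 0 0 0; 0 0 0 0 0",
  "newtons": 70
}}

```text
clock: 2.78
ee_pos: [0.5298, -0.2499, 0.0764]
tcp_rot: [-0.691, 0.723, -0.001, 0.0]
contact_force: [-0.1, -0.8, -0.1]
width: 0.0517
```

Emit:
{"method": "jog_arm", "body": {
  "moves": "0 0 0 0 0; 0 0 0 0 0; 0 0 0 0 0; 0 0 0 0 0"
}}

```text
clock: 3.28
ee_pos: [0.5296, -0.2499, 0.0759]
tcp_rot: [-0.691, 0.723, -0.001, 0.0]
contact_force: [-0.6, -2.8, 6.9]
width: 0.0295
```

```bash
python3 - <<'E'
from h import *
go(.5285,-.2508,.075,-.051)
s=observe();c=camera("wrist");cv2.imwrite("pics/w2.png",c["pixels"][:,:,::-1])
E
```

```text
pos [ 0.5296 -0.2499  0.0759] tilt z [ 8.e-04 -8.e-04 -1.e+00] jyaw -0.0462 t 3.275 F [-0.6 -2.8  6.9] w 0.0295
shift now [0.9 1.1 0.9] turn 0.005 shift if turned first [0.9 1.1 0.9]
```

View pics/w2.png

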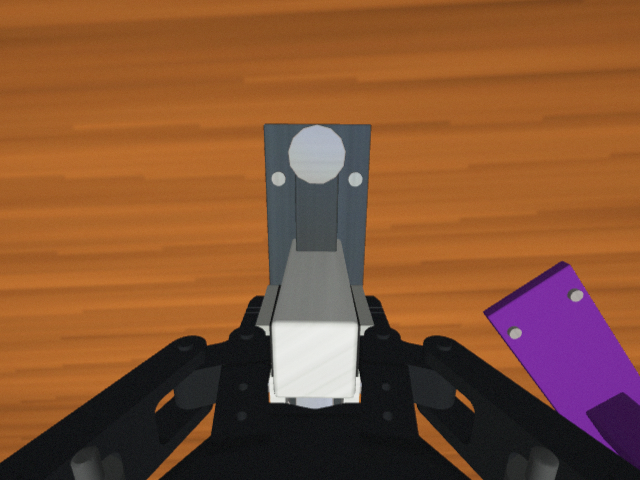

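```bash
python3 - <<'E'
from h import *
s=observe();c=camera("wrist");np.savez("w2.npz",p=s["ee_pos"],q=s["tcp_rot"],**c)
f="w2.npz";sd=wray(f,317,155,.040);print("saddle",sd, "screws",wray(f,278.5,179,.009),wray(f,355.5,179,.009))
off=sd-s["ee_pos"][:2];print(off,np.linalg.norm(off))
r=R.from_quat(s["tcp_rot"]).as_matrix();o=r.T@np.array([*off,0]);print("saddle in tool",o)
yaw=.18;L=np.array([.6602,-.0433]);a=yaw-np.pi/2
X=np.array([np.cos(a),np.sin(a)]);Y=np.array([np.sin(a),-np.cos(a)])
fin=L-o[0]*X-o[1]*Y;pre=fin-.05*np.array([np.cos(yaw),np.sin(yaw)]);print("final tcp",fin,"pre",pre)
go(*pre,.0759+.02,yaw)
E
```

```text
saddle [ 0.5959 -0.2541] screws [ 0.5815 -0.2313] [ 0.5794 -0.2759]
[ 0.06627449 -0.00417316] 0.06640574655682914
saddle in tool [ 1.10779960e-03 -6.63964811e-02  5.70720123e-05]
final tcp [ 0.59467791 -0.05409703] pre [ 0.54548573 -0.06304851]
pos [ 0.5296 -0.25    0.0759] tilt z [ 9.e-04 -8.e-04 -1.e+00] jyaw -0.0462 t 3.375 F [-0.2 -1.9  6.2] w 0.0291
shift now [-187.4   -7.2  -20.1] turn -0.226 shift if turned first [-181.   -49.1  -20.1]
```

Emit:
{"method": "jog_arm", "body": {
  "moves": "0 0 0 -10 0; 0 0 0 -10 0; 0 0 0 0 -0.11; 0 0 0 0 -0.11; 0 -40 -11 0 0; 0 -45 -12 0 0; 0 -45 -12 0 0; 0 -45 -12 0 0"
}}

```text
clock: 4.38
ee_pos: [0.5453, -0.0676, 0.0957]
tcp_rot: [0.766, -0.643, -0.0, -0.0]
contact_force: [1.1, 0.0, -8.6]
width: 0.0292
```

Emit:
{"method": "jog_arm", "body": {
  "moves": "0 0 0 0 0; 0 0 0 0 0"
}}

```text
clock: 4.62
ee_pos: [0.5454, -0.069, 0.0956]
tcp_rot: [0.766, -0.643, 0.0, 0.0]
contact_force: [0.0, 0.1, -8.0]
width: 0.0295
```

```bash
python3 - <<'E'
from h import *
go(.5455,-.063,.0759+.004,.18)
s=observe();c=camera("wrist");cv2.imwrite("pics/w3.png",c["pixels"][:,:,::-1]);np.savez("w3.npz",p=s["ee_pos"],q=s["tcp_rot"],**c)
c=camera("side");cv2.imwrite("pics/s3.png",cv2.resize(c["pixels"][150:320,150:420,::-1],None,fx=2.9,fy=2.9,interpolation=cv2.INTER_CUBIC))
E
```

```text
pos [ 0.5454 -0.069   0.0956] tilt z [-0.e+00 -1.e-04 -1.e+00] jyaw 0.1745 t 4.625 F [ 0.   0.1 -8. ] w 0.0295
shift now [-5.9 -1.1 15.7] turn -0.005 shift if turned first [-5.9 -1.2 15.7]
```

View pics/w3.png

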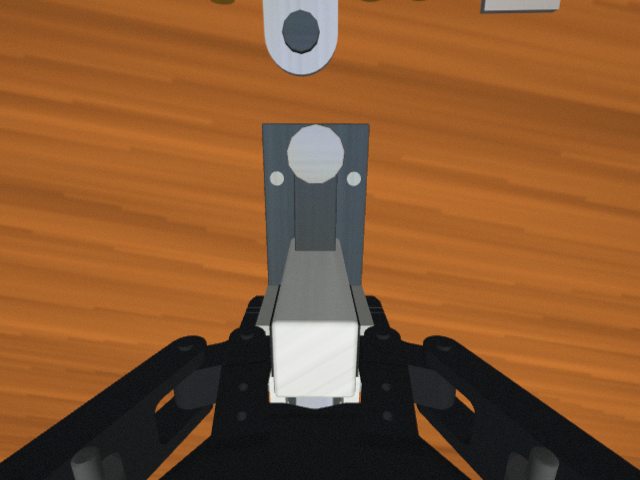

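View pics/s3.png

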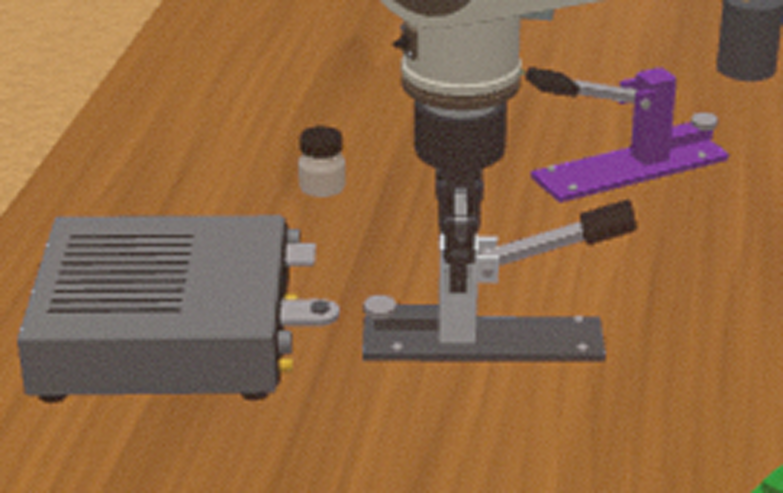

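The tongue points straight up in the wrist view, so the jack is aligned with the supply. Bolt (301,31), saddle (315.5,154).

```bash
python3 - <<'E'
from h import *
f="w3.npz";c=np.load(f);r=R.from_quat(c["q"]).as_matrix()
b=wray(f,301,31,.063);s=wray(f,315.5,154,.0597);print(b,s)
print("edges",[wray(f,*p,.058) for p in[(264,10),(264,40),(338,10),(338,40),(483,12),(559,9)]])
print((r.T@np.array([*(b-s),0])*1000).round(1))
E
```

```text
[ 0.6602 -0.0429] [ 0.6113 -0.0578]
edges [array([ 0.6665, -0.0256]), array([ 0.6552, -0.0271]), array([ 0.672 , -0.0569]), array([ 0.6608, -0.0591]), array([ 0.682 , -0.1183]), array([ 0.6887, -0.15  ])]
[ -6.2 -50.7  -0. ]
```

Emit:
{"method": "jog_arm", "body": {
  "moves": "0 -6 0 8 0; 0 0 0 8 0; 0 0 0 0 0; 0 0 -15 0 0; 0 0 -15 0 0; 0 0 -15 0 0; 0 0 -6 0 0; 0 0 0 0 0"
}}

```text
clock: 5.72
ee_pos: [0.5948, -0.0542, 0.079]
tcp_rot: [0.766, -0.643, -0.0, 0.0]
contact_force: [-0.2, -0.1, -8.2]
width: 0.029
```

```bash
python3 - <<'E'
from h import *
go(.5947,-.0541,.0759,.18)
s=observe();c=camera("wrist");cv2.imwrite("pics/w4.png",c["pixels"][:,:,::-1]);np.savez("w4.npz",p=s["ee_pos"],q=s["tcp_rot"],**c)
c=camera("side");cv2.imwrite("pics/s4.png",cv2.resize(c["pixels"][180:300,200:400,::-1],None,fx=4,fy=4,interpolation=cv2.INTER_CUBIC))
E
```

```text
pos [ 0.5948 -0.0542  0.079 ] tilt z [-5.e-04  2.e-04 -1.e+00] jyaw 0.1741 t 5.725 F [-0.2 -0.1 -8.2] w 0.029
shift now [-0.2  0.1  3.1] turn -0.006 shift if turned first [-0.2  0.1  3.1]
```

View pics/w4.png

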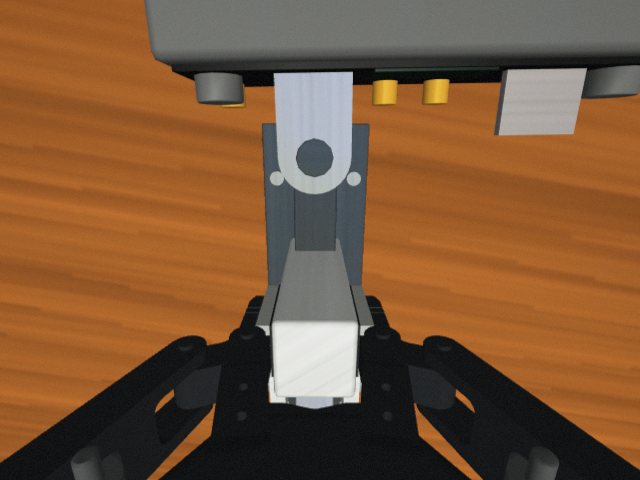

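View pics/s4.png

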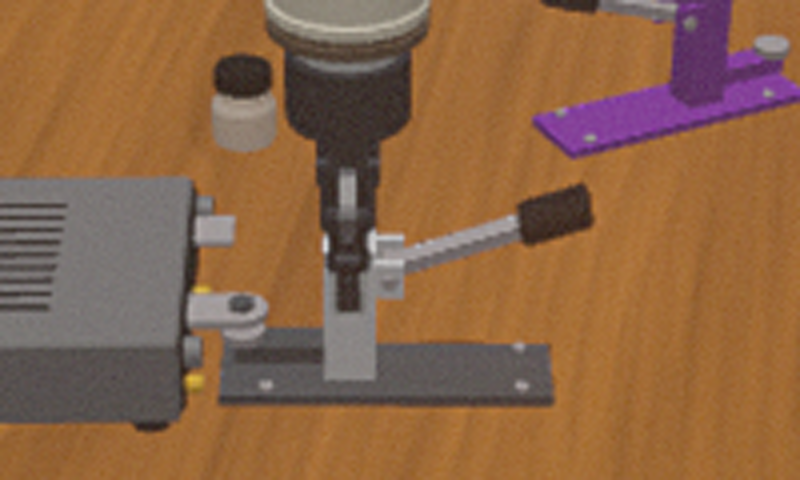

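```bash
python3 - <<'E'
from h import *
f="w4.npz";c=np.load(f);r=R.from_quat(c["q"]).as_matrix()
b=wray(f,315,157,.063);s=wray(f,315.8,154.3,.0431);print(b,s)
print((r.T@np.array([*(b-s),0])*1000).round(1))
E
```

```text
[ 0.6606 -0.0428] [ 0.6606 -0.0432]
[-0.4 -0.1  0. ]
```

The saddle is within 0.5 mm of the bolt axis. I'll lower the jack, release it and back off straight up.

Emit:
{"method": "jog_arm", "body": {
  "moves": "0 0 0 1.5 0; 0 0 0 1.5 0; 0 0 0 0.5 0; 0 0 0 0 0"
}}

```text
clock: 6.32
ee_pos: [0.5945, -0.0544, 0.076]
tcp_rot: [0.766, -0.643, -0.0, 0.0]
contact_force: [-2.3, -0.2, -5.5]
width: 0.0294
```

Emit:
{"method": "jog_arm", "body": {
  "moves": "0 0 0 0.5 0; 0 0 0 0 0"
}}

```text
clock: 6.58
ee_pos: [0.5945, -0.0545, 0.0759]
tcp_rot: [0.766, -0.643, 0.0, 0.0]
contact_force: [-5.3, -1.4, 3.1]
width: 0.0294
```

Emit:
{"method": "jog_arm", "body": {
  "moves": "1 0 0 0 0; 1 0 0 0 0; 1 0 0 0 0; 1 0 0 0 0; 1 0 0 0 0; 1 0 0 -20 0; 1 0 0 -40 0; 1 0 0 -50 0"
}}

```text
clock: 7.58
ee_pos: [0.5941, -0.0543, 0.1858]
tcp_rot: [0.766, -0.643, -0.001, 0.0]
contact_force: [1.0, 0.3, 0.3]
width: 0.0855
```

Emit:
{"method": "jog_arm", "body": {
  "moves": "0 0 0 0 0; 0 0 0 0 0",
  "newtons": 30
}}

```text
clock: 7.82
ee_pos: [0.5944, -0.0544, 0.1848]
tcp_rot: [0.766, -0.643, -0.0, 0.0]
contact_force: [-0.8, -1.0, 0.3]
width: 0.0516
```

```bash
python3 - <<'E'
from h import *
go(.5945,-.0545,.1859,.18)
s=observe();c=camera("wrist");cv2.imwrite("pics/w5.png",c["pixels"][:,:,::-1]);np.savez("w5.npz",p=s["ee_pos"],q=s["tcp_rot"],**c)
E
```

```text
pos [ 0.5944 -0.0544  0.1848] tilt z [-3.e-04  2.e-04 -1.e+00] jyaw 0.1738 t 7.825 F [-0.8 -1.   0.3] w 0.0516
shift now [ 0.1 -0.1 -1.1] turn -0.006 shift if turned first [ 0.1 -0.1 -1.1]
```

View pics/w5.png

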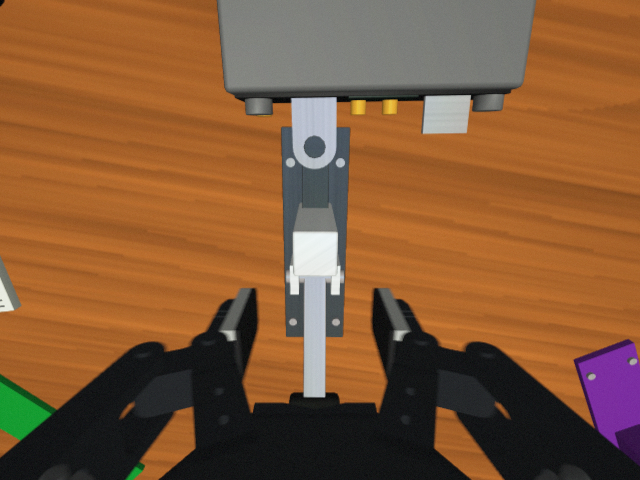

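```bash
python3 - <<'E'
from h import *
f="w5.npz";im=cv2.imread("pics/w5.png");cv2.imwrite("pics/w5a.png",cv2.resize(im[90:240,250:390],None,fx=4,fy=4,interpolation=cv2.INTER_CUBIC))
c=np.load(f);r=R.from_quat(c["q"]).as_matrix()
S=[wray(f,*p,.009) for p in[(290.3,162.7),(340.5,162.7),(292.7,322.7),(335.7,322.7)]]
m=(S[0]+S[1])/2;bk=(S[2]+S[3])/2;u=(m-bk)/np.linalg.norm(m-bk);print("yaw",np.arctan2(u[1],u[0]))
sd=m+.0152*u;b=wray(f,314.5,146.5,.063);print(sd,b,(r.T@np.array([*(b-sd),0])*1000).round(1))
grip=sd-.067*u;print("grip",grip)
pad=grip-.125*u;print("pad",pad);go(*pad,.17,np.arctan2(u[1],u[0]))
E
```

```text
yaw 0.16667236966835314
[ 0.65973936 -0.04367829] [ 0.6604 -0.0427] [-0.8 -0.8 -0. ]
grip [ 0.59366783 -0.05479371]
pad [ 0.47040004 -0.07553143]
pos [ 0.5942 -0.0543  0.1842] tilt z [-1.4e-03  4.0e-04 -1.0e+00] jyaw 0.1738 t 7.875 F [ 0.   0.2 -0.6] w 0.0441
shift now [ -0.5 125.6  14.4] turn 0.007 shift if turned first [  0.4 125.6  14.4]
```

View pics/w5a.png

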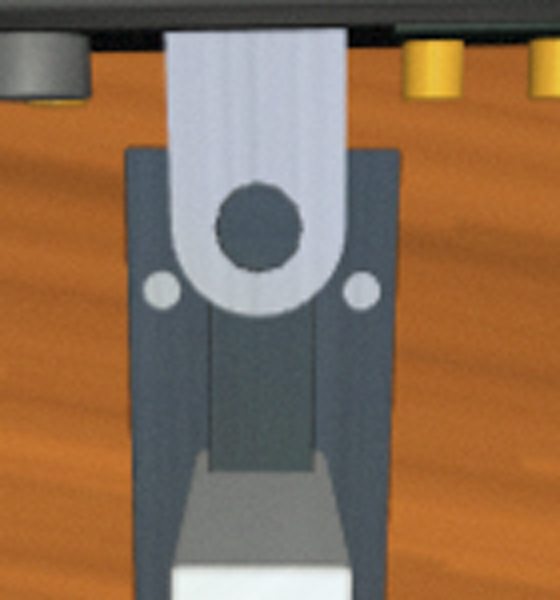

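Emit:
{"method": "jog_arm", "body": {
  "moves": "0 0 40 -10 0; 0 0 42 0 0; 0 0 42 0 0; 0 0 0 15 0; 0 0 0 10 0; 0 0 0 0 0"
}}

```text
clock: 8.62
ee_pos: [0.4726, -0.0756, 0.1689]
tcp_rot: [0.766, -0.643, -0.001, 0.0]
contact_force: [0.1, -0.3, 0.4]
width: -0.0
```

```bash
python3 - <<'E'
from h import *
go(.4714,-.0754,.144,.17)
s=observe();c=camera("side");cv2.imwrite("pics/s6.png",cv2.resize(c["pixels"][150:320,150:420,::-1],None,fx=2.9,fy=2.9,interpolation=cv2.INTER_CUBIC))
E
```

```text
pos [ 0.4726 -0.0756  0.1689] tilt z [-2.4e-03  9.0e-04 -1.0e+00] jyaw 0.1741 t 8.625 F [ 0.1 -0.3  0.4] w -0.0
shift now [-0.3  1.1 24.9] turn 0.004 shift if turned first [-0.3  1.1 24.9]
```

View pics/s6.png

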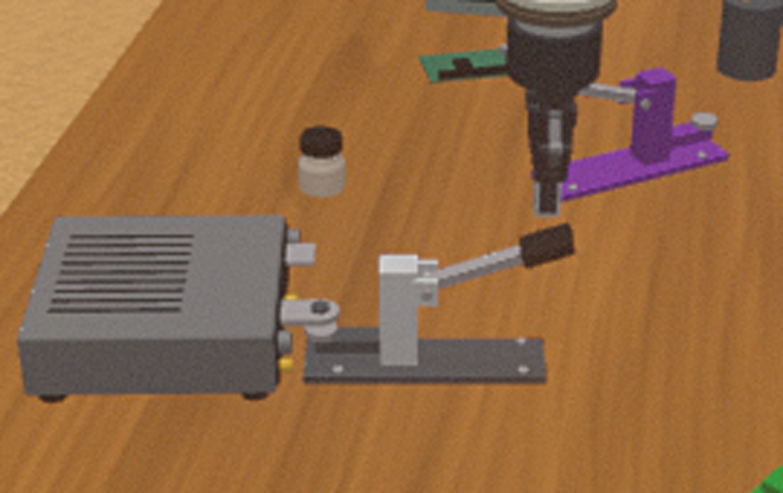

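Emit:
{"method": "jog_arm", "body": {
  "moves": "0 0 1 14 0; 0 0 0 8 0; 0 0 0 5 0; 0 0 1 6 0; 0 0 1 6 0; 0 0 1 6 0; 0 0 0 0 0"
}}

```text
clock: 9.55
ee_pos: [0.4684, -0.0766, 0.1249]
tcp_rot: [0.766, -0.643, -0.0, 0.0]
contact_force: [-0.8, -0.3, 2.0]
width: -0.0002
```

Emit:
{"method": "jog_arm", "body": {
  "moves": "0 0 0 6 0; 0 0 0 6 0; 0 0 0 5 0; 0 0 0 5 0; 0 0 0 5 0; 0 0 0 5 0; 0 0 0 0 0"
}}

```text
clock: 10.42
ee_pos: [0.4682, -0.0767, 0.0931]
tcp_rot: [0.766, -0.643, -0.0, 0.0]
contact_force: [-6.8, -1.5, 8.8]
width: 0.0
```

```bash
python3 - <<'E'
from h import *
go(.4714,-.0754,.080,.17)
s=observe();c=camera("side");cv2.imwrite("pics/s7.png",cv2.resize(c["pixels"][150:320,150:420,::-1],None,fx=2.9,fy=2.9,interpolation=cv2.INTER_CUBIC))
E
```

```text
pos [ 0.4682 -0.0767  0.0931] tilt z [-8.e-04 -2.e-04 -1.e+00] jyaw 0.1738 t 10.425 F [-6.8 -1.5  8.8] w 0.0
shift now [-0.7 -3.4 13.1] turn 0.004 shift if turned first [-0.7 -3.4 13.1]
```

View pics/s7.png

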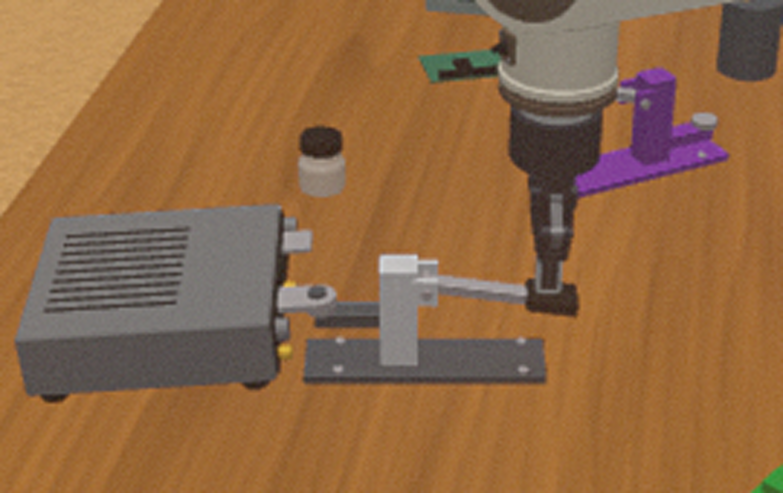

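Emit:
{"method": "jog_arm", "body": {
  "moves": "0 0 2 3 0; 0 0 1 4 0; 0 0 0 3 0; 0 0 0 2 0; 0 0 0 0 0"
}}

```text
clock: 11.1
ee_pos: [0.4669, -0.0772, 0.0822]
tcp_rot: [0.766, -0.643, 0.001, -0.001]
contact_force: [4.1, 1.1, 10.4]
width: 0.0001
```

Emit:
{"method": "jog_arm", "body": {
  "moves": "0 0 -1 2 0; 0 0 0 1 0; 0 0 0 0 0"
}}

```text
clock: 11.48
ee_pos: [0.4675, -0.0772, 0.0802]
tcp_rot: [0.766, -0.643, 0.001, -0.001]
contact_force: [-9.0, 1.6, 32.5]
width: 0.0001
```

Emit:
{"method": "jog_arm", "body": {
  "moves": "0 0 0 1 0; 0 0 0 1 0; 0 0 0 0 0"
}}

```text
clock: 11.85
ee_pos: [0.4678, -0.0772, 0.079]
tcp_rot: [0.766, -0.643, 0.002, -0.001]
contact_force: [-13.5, 2.9, 46.7]
width: -0.0
```

The handle is at its stop: force rose sharply to 47 N. I'll back off a little and look.

Emit:
{"method": "jog_arm", "body": {
  "moves": "0 0 0 -1.5 0; 0 0 0 0 0"
}}

```text
clock: 12.1
ee_pos: [0.4676, -0.0772, 0.0799]
tcp_rot: [0.766, -0.643, 0.002, -0.001]
contact_force: [-9.5, 1.4, 35.3]
width: -0.0003
```

```bash
python3 - <<'E'
from h import *
go(.4714,-.0754,.080,.17)
s=observe();c=camera("side");cv2.imwrite("pics/s8.png",cv2.resize(c["pixels"][150:320,150:420,::-1],None,fx=2.9,fy=2.9,interpolation=cv2.INTER_CUBIC))
E
```

```text
pos [ 0.4676 -0.0772  0.0799] tilt z [ 0.0031 -0.001  -1.    ] jyaw 0.1739 t 12.1 F [-9.5  1.4 35.3] w -0.0003
shift now [-1.1 -4.1 -0.1] turn 0.004 shift if turned first [-1.1 -4.1 -0.1]
```

View pics/s8.png

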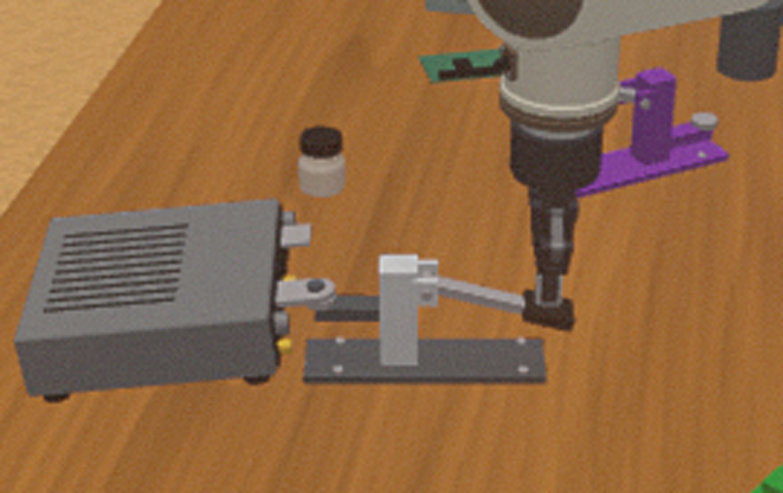

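Emit:
{"method": "jog_arm", "body": {
  "moves": "0 0 0 -4 0; 0 0 0 -6 0; 0 0 0 -6 0; 0 0 0 -6 0; 0 0 0 -6 0; 0 0 0 -6 0; 0 0 0 -6 0; 0 0 0 -6 0"
}}

```text
clock: 13.15
ee_pos: [0.467, -0.0769, 0.1242]
tcp_rot: [0.766, -0.643, 0.0, -0.0]
contact_force: [2.3, -0.3, 1.1]
width: 0.0002
```

Emit:
{"method": "jog_arm", "body": {
  "moves": "0 0 -1 -8 0; 0 0 -1 -8 0; 0 0 -2 -8 0; 0 0 0 -8 0; 0 0 0 0 0; 0 0 0 0 0"
}}

```text
clock: 13.9
ee_pos: [0.4703, -0.0761, 0.1555]
tcp_rot: [0.766, -0.643, -0.0, 0.0]
contact_force: [-0.1, -0.2, -0.6]
width: 0.0
```

```bash
python3 - <<'E'
from h import *
go(.4714,-.0754,.144,.17)
for n,(y0,y1,x0,x1) in dict(side=(150,320,150,420),scene=(170,420,120,330)).items():
    c=camera(n);cv2.imwrite(f"pics/{n}9.png",cv2.resize(c["pixels"][y0:y1,x0:x1,::-1],None,fx=2.4 if n=="scene" else 2.9,fy=2.4 if n=="scene" else 2.9,interpolation=cv2.INTER_CUBIC))
    np.savez(f"{n}9.npz",**c)
E
```

```text
pos [ 0.4703 -0.0761  0.1555] tilt z [-4.e-04  2.e-04 -1.e+00] jyaw 0.1738 t 13.9 F [-0.1 -0.2 -0.6] w 0.0
shift now [-0.5 -1.2 11.5] turn 0.004 shift if turned first [-0.5 -1.2 11.5]
```

View pics/side9.png

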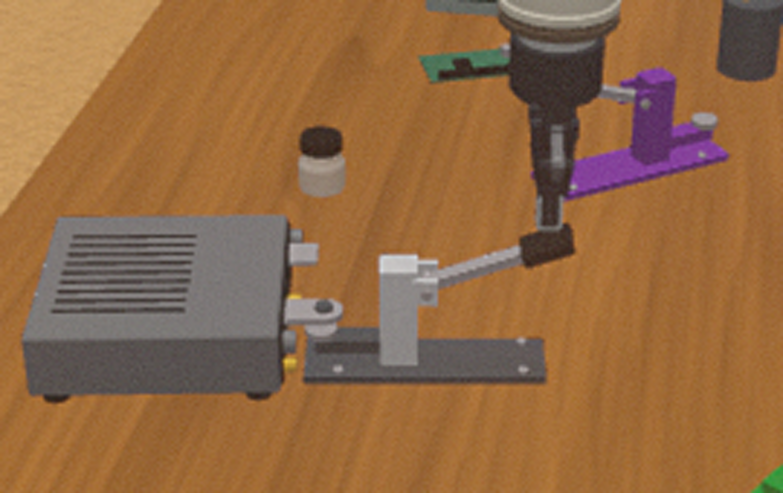

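View pics/scene9.png

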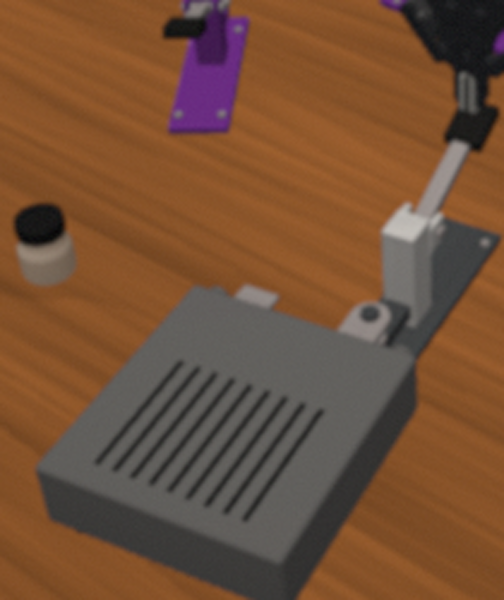

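The supply is back on its feet, but it may have crept about 2 mm towards the jack. I'll check the offset with the wrist camera.

Emit:
{"method": "jog_arm", "body": {
  "moves": "0 0 0 -30 0; 0 0 -40 0 0; 0 0 -42 0 0; 0 0 -42 0 0; 0 0 0 0 0"
}}

```text
clock: 14.62
ee_pos: [0.5941, -0.0542, 0.1845]
tcp_rot: [0.766, -0.643, -0.001, 0.0]
contact_force: [-0.9, -0.9, 0.1]
width: 0.0
```

```bash
python3 - <<'E'
from h import *
go(.5945,-.0545,.1859,.18)
s=observe();c=camera("wrist");im=c["pixels"][:,:,::-1];np.savez("w6.npz",p=s["ee_pos"],q=s["tcp_rot"],**c)
cv2.imwrite("pics/w6a.png",cv2.resize(im[90:240,250:390],None,fx=4,fy=4,interpolation=cv2.INTER_CUBIC))
cv2.imwrite("pics/w6.png",im)
E
```

```text
pos [ 0.5941 -0.0542  0.1845] tilt z [-1.5e-03  6.0e-04 -1.0e+00] jyaw 0.1747 t 14.625 F [-0.9 -0.9  0.1] w 0.0
shift now [ 0.3 -0.3 -1.4] turn -0.005 shift if turned first [ 0.3 -0.3 -1.4]
```

View pics/w6a.png

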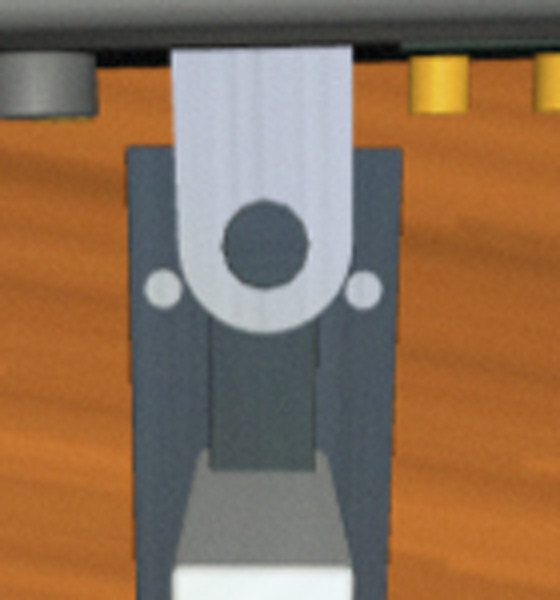

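View pics/w6.png

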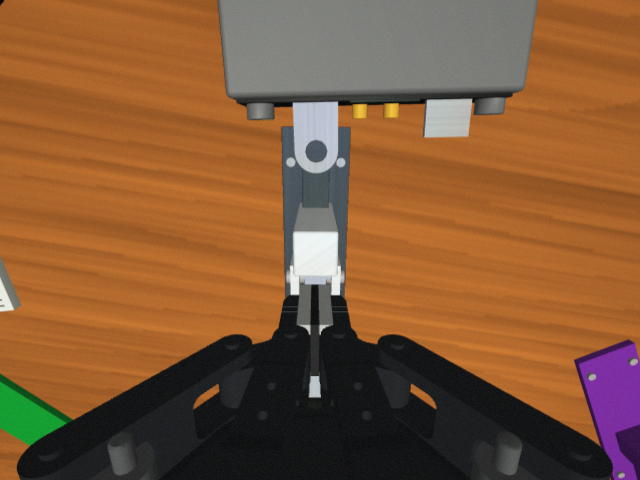

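```bash
python3 - <<'E'
from h import *
def ray(n,u,v,z):
    c=np.load(f"{n}0.npz");K=c["K"];d=R.from_quat(c["orientation"]).apply([(u-K[0,2])/K[0,0],(v-K[1,2])/K[1,1],1]);e=c["eye"];return (e+d*(z-e[2])/d[2])[:2].round(4)
D=lambda x,y,z:ray("side",x/2.9+150,y/2.9+150,z)
print("before",D(320,305.5,.063),"up",D(318.5,286.5,.083),"after",D(323.5,306,.063))
f="w6.npz";c=np.load(f);r=R.from_quat(c["q"]).as_matrix()
g=lambda x,y,z:wray(f,x/4+250,y/4+90,z)
m=(g(164,290,.009)+g(364,290,.009))/2;u=np.array([np.cos(.17),np.sin(.17)]);sd=m+.0152*u;b=g(266,244,.063)
print(sd,b,(r.T@np.array([*(b-sd),0])*1000).round(1))
E
```

```text
before [ 0.6572 -0.0415] up [ 0.6578 -0.0403] after [ 0.6541 -0.0412]
[ 0.65953089 -0.04387843] [ 0.6571 -0.0444] [0.1 2.5 0. ]
```

The offset is now 2.5 mm. During the first lift the contact stayed put; the creep came only while lowering. That's small enough to proceed, so I'll do the second stroke.

Emit:
{"method": "jog_arm", "body": {
  "moves": "0 0 40 0 0; 0 0 42 0 0; 0 0 43 0 0; 0 0 0 26 0; 0 0 0 10 0; 0 0 0 5 0; 0 0 1 6 0; 0 0 0 0 0"
}}

```text
clock: 15.68
ee_pos: [0.4686, -0.0765, 0.1386]
tcp_rot: [0.766, -0.643, -0.0, 0.0]
contact_force: [0.3, -0.2, 1.5]
width: -0.0004
```

Emit:
{"method": "jog_arm", "body": {
  "moves": "0 0 1 6 0; 0 0 1 6 0; 0 0 1 6 0; 0 0 0 6 0; 0 0 0 5 0; 0 0 0 5 0; 0 0 0 5 0; 0 0 0 0 0"
}}

```text
clock: 16.68
ee_pos: [0.465, -0.0771, 0.0994]
tcp_rot: [0.766, -0.643, -0.001, 0.0]
contact_force: [-7.9, -1.2, 8.9]
width: -0.0003
```

Emit:
{"method": "jog_arm", "body": {
  "moves": "0 0 1 5 0; 0 0 1 5 0; 0 0 0 4 0; 0 0 0 3 0; 0 0 0 2 0; 0 0 0 0 0; 0 0 0 0 0"
}}

```text
clock: 17.55
ee_pos: [0.4648, -0.0775, 0.0816]
tcp_rot: [0.766, -0.643, 0.001, -0.001]
contact_force: [5.0, 2.1, 10.0]
width: 0.0
```

Emit:
{"method": "jog_arm", "body": {
  "moves": "0 0 0 1 0; 0 0 0 1 0; 0 0 0 0 0; 0 0 0 0 0"
}}

```text
clock: 18.05
ee_pos: [0.4651, -0.0775, 0.0804]
tcp_rot: [0.766, -0.643, 0.002, -0.001]
contact_force: [0.3, 3.6, 23.5]
width: -0.0002
```

Emit:
{"method": "jog_arm", "body": {
  "moves": "0 0 0 0.5 0; 0 0 0 0.5 0; 0 0 0 0 0"
}}

```text
clock: 18.42
ee_pos: [0.4652, -0.0776, 0.0798]
tcp_rot: [0.766, -0.643, 0.002, -0.001]
contact_force: [-1.7, 3.1, 30.3]
width: -0.0003
```

```bash
python3 - <<'E'
from h import *
go(.4714,-.0754,.080,.17)
for n,(y0,y1,x0,x1) in dict(side=(150,320,150,420),scene=(170,420,120,330)).items():
    c=camera(n);k=2.4 if n=="scene" else 2.9
    cv2.imwrite(f"pics/{n}10.png",cv2.resize(c["pixels"][y0:y1,x0:x1,::-1],None,fx=k,fy=k,interpolation=cv2.INTER_CUBIC))
E
```

```text
pos [ 0.4652 -0.0776  0.0798] tilt z [ 4.5e-03 -6.0e-04 -1.0e+00] jyaw 0.1738 t 18.425 F [-1.7  3.1 30.3] w -0.0003
shift now [-1.1 -6.5 -0.2] turn 0.004 shift if turned first [-1.1 -6.5 -0.2]
```

View pics/side10.png

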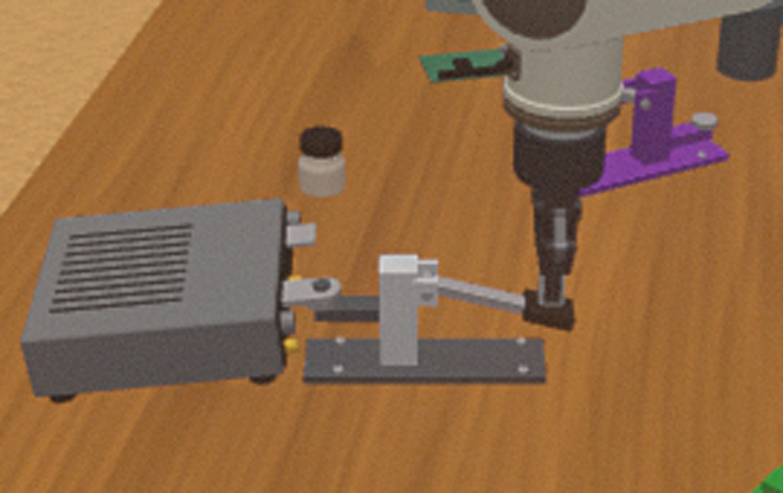

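View pics/scene10.png

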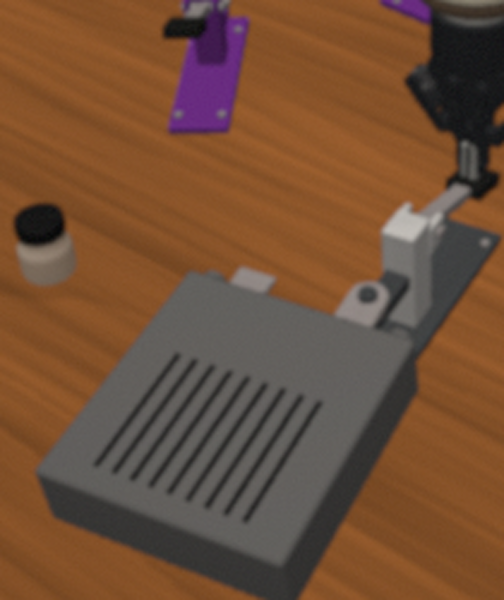

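The handle is against its stop at about 30 N and holding, and the supply's front is raised. The jack's base hasn't moved. I'm handing in.

```bash
python3 -c "
from h import *
print(hand_in())"
```

```text
the job is handed in; nothing more can be done
None
```

The job is handed in. The jack stands under the round-nosed tongue, and the arm is holding the handle down after the second push, with the supply's front raised. `hand_in()` reports no verdict.

- **Placing:** I set the grey jack down with its saddle within about 1 mm of the bolt axis.
- **Trial lift:** I pushed the handle to its stop, then let it come right back up. The side and scene pictures show the supply back on its feet.
- **Creep:** While coming down from the trial lift, the supply moved about 3 mm towards the jack. That left the lift point about 2.5 mm off the saddle's centre. I left it, because the contact had not shifted during the lift itself.
- **Second lift:** The handle is at its stop with about 30 N on the pad, at 18.4 s.
- **Last checks:** The final pictures show the supply's front raised and the jack base and jar where they were. The arm stayed clear of the breadboard and screwdriver, but those last pictures did not include them.
- **Force:** The push peaked briefly at 47 N at the stop in the trial lift. It was on the handle pad, through the fingertips.

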